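# Hold the infrared thermometer over the chocolate muffin

## Robot

A 6-joint arm with a two-finger parallel gripper is mounted at the origin on the work surface. World frame = base frame: x ahead of the robot, y to its left, z up, the work surface at z = 0. Lengths are in m, angles in rad, forces in N, time in s.
With the tool pointing down it reaches from about 0.375 to 0.975 m from the base axis. Payload 3.8 kg.
Tool frame: the origin (TCP) lies midway between the tips of the shut fingers; the grasp point (between the pads) lies 19 mm behind it; z points along the fingers, y is the line along which they close (so a half turn about z gives the same grasp; the last joint's range is limited). The gripper opens to 85 mm and grips with 20 to 120 N. Pads are 22 mm wide; open, the fingers measure 114 mm over their backs; the gripper's body (76 mm by 85 mm) begins 54 mm behind the grasp point. The pads swing forward as they close: fully open they stand 13 mm farther back than shut.
Start: joints at [1.248, 0.264, 1.604, -0, 1.274, -0.037], TCP at [0.19, 0.648, 0.231] pointing down, gripper open.
Joint ranges: [-2.63, 2.63], [-0.94, 2.18], [0.31, 2.57], [-1.31, 4.45], [0, 2.66], [-2.55, 2.55]. Speed limits (rad/s): [2.57, 2.57, 3.14, 3.14, 3.14, 3.14].

## Interface

Orientations are given as a rotation vector (axis times angle).
In Python, from workcell import * gives the robot as it stands. The module is installed in compiled form; this text tells all that it offers.
- The arm moves only by the tool apply_moves, never from a script. Its arguments are lists of equal length, an entry for each row: "fingers": the opening, from 0 (shut) to 1 (fully open); "travel": the shift along the tool's x, y, z normalised to -1 to 1, where 1 is 0.05 m, a list of three; "rotation": the turn, a rotation vector about the tool's x, y, z normalised to -1 to 1, where 1 is 6 degrees, a list of three. In form: {"fingers": [fingers, ...], "travel": [[dx, dy, dz], ...], "rotation": [[ax, ay, az], ...]}. A call has 1 to 12 rows; each row shifts and turns the commanded pose from where the row before left it, along the tool's axes as they then stand; what a row does not reach is not made up. A row lasts 1/10 s, in which the tool goes at most 50 mm and 8.59 degrees, less where a joint would pass 70% of its speed; a pose out of reach is approached as far as the arm can. A call with a number of a shift or a turn outside -1 to 1 is refused whole. A call with a gripper value outside its range is refused whole. The fingers move at their own pace and stop on an object; "newtons" is the grip in N (left out, the last holds). Time passes only in rows, so rows that do not move let the fingers close. It gives the time, the measured TCP pose, the force, the opening and the grip force at its end, in the units of the state.
- read_state(): the state, without advancing time (a new reading comes with each control period).
- read_camera(name): name is "scene" or "top" or "wrist"; returns a dict with "image" (400x640x3 uint8, red, green, blue), "fx", "fy", "cx", "cy" (pixels), "extrinsics" (4x4, takes a point from world to camera coordinates). Camera axes: x right, y down, z forward; pixel columns grow to the right and rows downward; lengths in m; the calibration is good to about 2 mm. A picture is of the moment at which its call begins. There is no depth.
- finish_job(): hands the job in; it is judged then, once.
Trained networks look in the newest picture that a camera, given by its name, has taken for a name from the list of things; names that differ only in an ending like _2 or _b are one class to them, and where a whole thing is asked for, a point or a joint stands for the part that bears it (a point fixed in the world has none). Each returns a list of dicts, best first, with "p" (0 to 1); they miss things now and then, are a little off and sometimes report something else, mostly with a low value. They report only what shows in the picture. A call takes as long as a camera call. They do not tell look-alikes from the thing itself.
- regions_of(camera, name): "mask" (400x640 bool, what is visible of it) and "bbox" ([left, top, width, height] in pixels, round what is visible of it).
- tip_of(camera, name): "location" ([column, row] in pixels: a listed point, or the origin of a listed thing).
The state is a dict: "time": time; "q": joint angles; "joint_vel": joint speeds; "joint_torque": joint torques, N m; "tool_pos": TCP position; "tcp_rot": TCP orientation; "wrist_force": force on the tool from outside, world axes, zero at the start; "torque": the same for the moment, N m; "width": opening from 0.0 (shut) to 1.0 (fully open); "grip_force": force on a finger pad.
Only numpy, scipy, OpenCV 4.12 (cv2) and the standard library are available. Lean on these libraries where they do the work, as an engineer would, in place of code of your own. Each camera call takes 0.05 s, during which the arm holds its last target. There are 200 camera calls.

## Task

Check whether the chocolate has set: pull the square-bodied infrared thermometer up out of the wooden tool block, carry it over the carton and the tray, and stop with it upright, lens down, centred over the square piece of chocolate (one muffin has it), hovering one to two centimetres above it without touching. Do not touch any muffin or knock the carton with the thermometer on the way, and leave the muffins, the carton and the other two tools where they are. Finish while still holding the thermometer there, quite still.

Things in the scene. Friction and masses are not known exactly. Their poses are not given: they have to be found in the camera images.
- thermometer: white infrared thermometer, lens down in any one of the block's wells: stick 20 x 20 mm square, 165 mm long, lowest 22 mm a black snout 16 mm across; 60 to 130 g, square-topped. Origin: centre of the lens face (lower end), z up the stick, x and y square to its sides and parallel to the block's. Its top 90 mm stick out of the block: pinch them across y (neighbours stand along x)
- chocolate (a point): centre of the upper face of the square piece of chocolate (30 x 30 x 7 mm) on the crown of the one muffin that has a square piece; 72 mm above that muffin's underside, about 76 mm above the table; z up
- muffin_square: paper-cased muffin, 68 mm across at the case rim and 54 mm at the foot, crown 66 mm above its underside; stands loose in the tray; origin at the centre of its underside, z up; carries the square piece of chocolate, the target
- muffin_round1: paper-cased muffin, 68 mm across at the case rim and 54 mm at the foot, crown 66 mm above its underside; stands loose in the tray; origin at the centre of its underside, z up; carries a small round chocolate button, 16 mm across, top at 72 mm
- muffin_round2: paper-cased muffin, 68 mm across at the case rim and 54 mm at the foot, crown 66 mm above its underside; stands loose in the tray; origin at the centre of its underside, z up; carries a small round chocolate button, 16 mm across, top at 72 mm
- muffin_stick: paper-cased muffin, 68 mm across at the case rim and 54 mm at the foot, crown 66 mm above its underside; stands loose in the tray; origin at the centre of its underside, z up; carries a narrow chocolate stick, 38 x 8 mm, top at 72 mm
- muffin_plain1: paper-cased muffin, 68 mm across at the case rim and 54 mm at the foot, crown 66 mm above its underside; stands loose in the tray; origin at the centre of its underside, z up; no topping
- muffin_plain2: paper-cased muffin, 68 mm across at the case rim and 54 mm at the foot, crown 66 mm above its underside; stands loose in the tray; origin at the centre of its underside, z up; no topping
- tray: fixed perforated steel tray, 220 mm (x) by 310 mm (y), floor 4 mm thick, rim 35 mm high with a lip 12 mm wide; six muffins stand in it in two rows (along y) of three, in any order; origin at the centre of its underside
- block: fixed light-wood tool block, 200 mm (x) by 70 mm (y) by 85 mm high, with three square wells 24 mm wide and 75 mm deep in a row along its x, at x = -65, 0 and 65 mm; origin at the centre of its underside
- honey_dipper: wooden honey dipper standing in a well of the block: round handle 20 mm in diameter below, bulb-shaped head 28 mm across at the top, 148 mm long; origin at the centre of its lower end, z up
- palette_knife: palette knife standing in a well of the block: round black handle 20 mm in diameter below, thin steel blade 24 mm wide (along y) upward, 149 mm long; origin at the centre of its lower end, z up
- carton: closed cardboard carton standing loose between the block and the tray, 170 mm (x) by 55 mm (y) by 115 mm high, 0.6 kg; the thermometer has to pass above it; origin at the centre of its underside
There are look-alikes about, which are no part of the job. What is shaped like the block but pink or yellow is not meant.

How it is judged:
By the outcome, as a careful person would: the job done as asked, in the order asked, and still so for the second after the job is handed in, while the arm keeps its last pose, push and grip.
It also fails if it takes over 48 s, if anything falls off the work surface, if the arm or the gripper's body presses on something with over 40 N, if the wrist force passes 120 N, or if a joint passes its speed limit or range.

## Working session

There is one attempt and no reset: what is moved stays moved. The work goes in short steps, Python scripts to look and compute and a tool call to move; the robot and the scene stay as the last step left them, time stands still between calls to the robot, and variables do not carry over. Pictures are saved under pics/ and viewed, at most 10 in all, crops included, and the job is handed in when it is done.

Besides the shell and the picture viewer there is one more tool, called after "Emit:" as name(argument=value, ...) on one line, values as JSON. apply_moves: Moves the arm, as the interface text tells. Scaled input: -1 to 1 covers 0.05 m each way for a shift and 6 degrees each way for a turn. Its arguments: {"type":"object","properties":{"fingers":{"type":"array","items":{"type":"number"}},"travel":{"type":"array","items":{"type":"array","items":{"type":"number"}}},"rotation":{"type":"array","items":{"type":"array","items":{"type":"number"}}},"newtons":{"type":"number"}},"required":["fingers","travel","rotation"]}

```bash
mkdir -p pics
cat > h.py <<'E'
from workcell import *
import numpy as np, cv2
def ray(c,u,v):
    E=np.array(c["extrinsics"]);R=E[:3,:3];t=E[:3,3]
    o=-R.T@t; d=R.T@np.array([(u-c["cx"])/c["fx"],(v-c["cy"])/c["fy"],1.0]); return o,d
def atz(c,u,v,z):
    o,d=ray(c,u,v); return o+d*(z-o[2])/d[2]
def proj(c,p):
    E=np.array(c["extrinsics"]);q=E[:3,:3]@np.array(p)+E[:3,3]
    return np.array([c["fx"]*q[0]/q[2]+c["cx"],c["fy"]*q[1]/q[2]+c["cy"]])
E
python3 - <<'E'
from h import *
np.set_printoptions(precision=3,suppress=True)
s=read_state();print(s["tool_pos"],s["tcp_rot"],s["time"],s["width"])
ims=[]
for n in ("top","scene"):
    c=read_camera(n);ims.append(c["image"]);print(n,c["fx"],ray(c,320,200))
    cv2.imwrite(f"pics/{n}0.png",c["image"][:,:,::-1])
    for k in ("thermometer","chocolate","block","carton","tray","muffin_square","honey_dipper","palette_knife"):
        for r in regions_of(n,k)[:3]: print(k,"reg",round(r["p"],2),r["bbox"])
        for r in tip_of(n,k)[:2]: print(k,"tip",round(r["p"],2),r["location"])
print(read_state()["time"])
E
```

```text
[0.19  0.647 0.23 ] [-0.447 -3.109  0.004] 0.0 1.0033791458382004
top 410.0504833966379 (array([ 0.258, -0.004,  1.191]), array([ 0.157, -0.02 , -0.987]))
thermometer reg 0.64 [393.7, 150.1, 17.1, 22.8]
thermometer tip 0.5 [394.9, 168.8]
chocolate reg 0.68 [230.6, 132.4, 27.6, 23.2]
chocolate tip 0.91 [243.0, 138.8]
block reg 0.91 [385.0, 220.9, 45.5, 74.8]
block reg 0.69 [378.2, 130.1, 34.2, 78.8]
block reg 0.61 [197.0, 221.3, 51.3, 80.6]
block tip 0.85 [227.6, 261.7]
block tip 0.8 [386.8, 174.1]
carton reg 0.67 [330.5, 132.6, 25.1, 71.7]
carton tip 0.84 [341.1, 171.8]
tray reg 0.88 [175.4, 105.9, 130.2, 100.8]
tray tip 0.69 [243.4, 163.0]
muffin_square reg 0.7 [230.1, 129.2, 27.0, 28.3]
muffin_square tip 0.81 [245.9, 145.9]
honey_dipper reg 0.45 [397.6, 133.8, 12.7, 17.9]
honey_dipper tip 0.54 [390.5, 152.9]
palette_knife reg 0.41 [397.1, 183.8, 9.0, 12.4]
palette_knife tip 0.67 [393.6, 193.1]
scene 379.37701159817533 (array([ 0.999, -0.548,  0.551]), array([-0.622,  0.591, -0.514]))
thermometer reg 0.67 [255.4, 219.8, 19.7, 51.8]
chocolate reg 0.82 [411.1, 192.2, 28.6, 29.9]
chocolate tip 0.63 [425.2, 195.2]
chocolate tip 0.29 [326.2, 258.0]
block reg 0.93 [226.3, 234.7, 96.2, 102.6]
block reg 0.87 [164.7, 198.9, 58.8, 82.9]
block reg 0.73 [311.9, 135.7, 55.8, 54.8]
block tip 0.98 [270.8, 296.2]
block tip 0.93 [194.0, 253.2]
carton reg 0.83 [288.3, 198.7, 73.9, 85.3]
carton tip 0.85 [324.1, 259.0]
tray reg 0.62 [337.4, 175.4, 153.0, 81.1]
muffin_square reg 0.83 [411.7, 193.7, 32.7, 30.9]
muffin_square reg 0.59 [288.3, 197.7, 72.9, 85.8]
muffin_square reg 0.29 [386.6, 208.1, 28.9, 33.6]
muffin_square tip 0.87 [423.7, 219.7]
honey_dipper reg 0.6 [282.3, 249.7, 13.6, 38.1]
honey_dipper reg 0.26 [411.4, 171.6, 27.2, 26.2]
honey_dipper tip 0.52 [423.7, 194.4]
palette_knife reg 0.67 [238.8, 217.4, 13.7, 38.3]
1.7
```

View pics/top0.png

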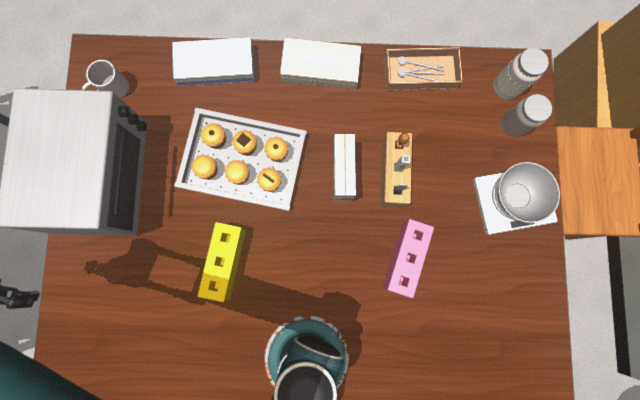

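View pics/scene0.png

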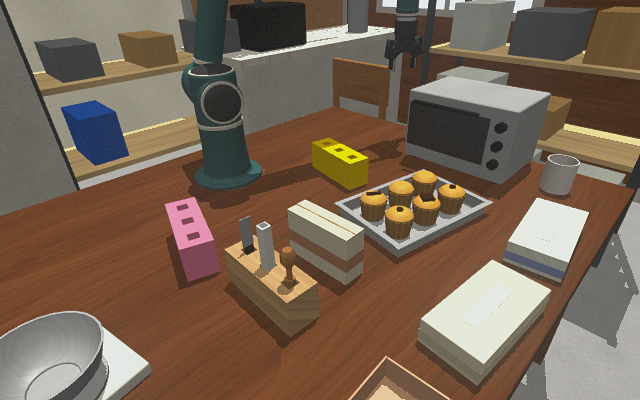

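The top view shows three block-shaped things: light wood (398,168), pink (410,258) and yellow (221,262). The light-wood one holds the tools, so it is the one meant. The thermometer is the white square top at (404,160), in its middle well. The topped muffins are at (244,141), (276,148), (212,133) and (268,180). The square piece looks to be at (244,141). I'll confirm with an enlarged crop and measure.

Run:
```python
from h import *
np.set_printoptions(precision=4,suppress=True)
c=read_camera("top");im=c["image"]
a=cv2.resize(im[100:220,170:310],None,fx=4,fy=4,interpolation=cv2.INTER_CUBIC)
b=cv2.resize(im[125:215,370:420],None,fx=480/90,fy=480/90,interpolation=cv2.INTER_CUBIC)[:480,:236]
cv2.imwrite("pics/crop1.png",np.hstack([a,b])[:,:,::-1])
hsv=cv2.cvtColor(im,cv2.COLOR_RGB2HSV)
# chocolate: dark pixels
w=im[128:156,232:258].astype(int); m=(w.sum(2)<230)
n,l,st,ce=cv2.connectedComponentsWithStats(m.astype(np.uint8))
for i in range(1,n):
    if st[i,4]>15: print("dark",st[i],ce[i]+[232,128],atz(c,*(ce[i]+[232,128]),0.076))
# thermometer top: bright low-sat
for nme,(x0,y0,x1,y1) in {"therm":(392,148,416,172)}.items():
    w=hsv[y0:y1,x0:x1]; m=((w[...,1]<60)&(w[...,2]>150)).astype(np.uint8)
    print(m); print(w[...,2])
# block & carton from masks
for nme,zt in (("block",.085),("carton",.115)):
    for r in regions_of("top",nme)[:3]:
        pts=np.argwhere(r["mask"])[:,::-1].astype(float)
        P=np.array([atz(c,u,v,zt)[:2] for u,v in pts]).astype(np.float32)
        print(nme,r["p"],cv2.minAreaRect(P),P.min(0),P.max(0))
```

```text
dark [13 20 11  7 16] [250.5625 151.875 ] [0.5662 0.1702 0.076 ]
[[0 0 0 0 0 0 0 0 0 0 0 0 0 0 0 0 0 0 0 0 0 0 0 0]
 [0 0 0 0 0 0 0 0 0 0 0 0 0 0 0 0 0 0 0 0 0 0 0 0]
 [0 0 0 0 0 0 0 0 0 0 0 0 0 0 0 0 0 0 0 0 0 0 0 0]
 [0 0 0 0 0 0 0 0 0 0 0 0 0 0 0 0 0 0 0 0 0 0 0 0]
 [0 0 0 0 0 0 0 0 0 0 0 0 0 0 0 0 0 0 0 0 0 0 0 0]
 [0 0 0 0 0 0 0 0 0 0 0 0 0 0 0 0 0 0 0 0 0 0 0 0]
 [0 0 0 0 0 0 0 0 0 0 0 0 0 0 0 0 0 0 0 0 0 0 0 0]
 [0 0 0 0 0 0 0 0 0 0 1 1 1 1 1 1 1 1 0 0 0 0 0 0]
 [0 0 0 0 0 0 0 0 0 0 1 1 1 1 1 1 1 1 0 0 0 0 0 0]
 [0 0 0 0 0 0 0 0 0 1 1 1 1 1 1 1 1 1 0 0 0 0 0 0]
 [0 0 0 0 0 0 0 0 0 1 1 1 1 1 1 1 1 1 0 0 0 0 0 0]
 [0 0 0 0 0 0 0 0 0 1 1 1 1 1 1 1 1 1 0 0 0 0 0 0]
 [0 0 0 0 0 0 0 0 0 1 1 1 1 1 1 1 1 1 0 0 0 0 0 0]
 [0 0 0 0 0 0 0 0 0 1 1 1 1 1 1 1 1 1 0 0 0 0 0 0]
 [0 0 0 0 0 0 0 0 0 0 1 1 1 1 1 1 1 1 0 0 0 0 0 0]
 [0 0 0 0 0 0 0 0 0 0 0 0 0 1 1 1 1 1 0 0 0 0 0 0]
 [0 0 0 0 0 0 0 0 0 0 0 0 0 0 0 0 0 0 0 0 0 0 0 0]
 [0 0 0 0 0 0 0 0 0 0 0 0 0 0 0 0 0 0 0 0 0 0 0 0]
 [0 0 0 0 0 0 0 0 0 0 0 0 0 0 0 0 0 0 0 0 0 0 0 0]
 [0 0 0 0 0 0 0 0 0 0 0 0 0 0 0 0 0 0 0 0 0 0 0 0]
 [0 0 0 0 0 0 0
[... 2531 characters left out ...]
191 191 193 179 168 160 185 232 242 245 243 244 244 245
  234 144 129 132 128 132]]
block 0.61 ((0.26122015714645386, 0.23104634881019592), (0.08724471181631088, 0.20252446830272675), 79.60340881347656) [0.1593 0.1735] [0.3645 0.2891]
block 0.58 ((0.5257158279418945, -0.23432980477809906), (0.0856279581785202, 0.21455568075180054), 89.32337188720703) [ 0.4188 -0.2784] [ 0.6329 -0.1907]
block 0.58 ((0.28531670570373535, -0.2685534954071045), (0.08797232806682587, 0.20341776311397552), 71.61186981201172) [ 0.1843 -0.3354] [ 0.3847 -0.1986]
carton 0.56 ((0.5202454328536987, -0.08851844072341919), (0.18540146946907043, 0.05962129682302475), 0.9397615790367126) [ 0.4271 -0.1187] [ 0.6133 -0.0576]
```

View pics/crop1.png

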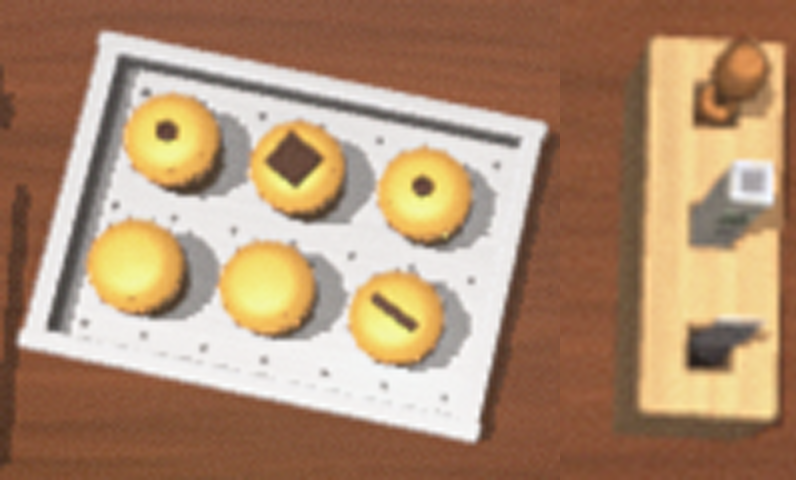

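The crop confirms it: the square piece is on the muffin at about (243.5,139.5). The other toppings are two small round buttons and a narrow stick. The thermometer's square white top is at about (405.5,158.5), in the middle well of the wooden block.

Run:
```python
from h import *
np.set_printoptions(precision=4,suppress=True)
c=read_camera("top");im=c["image"]
w=im[126:150,232:256].astype(int); m=((w[...,0]<150)).astype(np.uint8)
n,l,st,ce=cv2.connectedComponentsWithStats(m)
for i in range(1,n):
    if st[i,4]>15: p=ce[i]+[232,126]; print("choc",st[i],p,atz(c,*p,0.076))
p=atz(c,405.5,158.5,.175);print("therm top",p, "size px/m",atz(c,401.5,158.5,.175)-atz(c,409.5,158.5,.175))
f=lambda x,y:(370+(x-560)/5.333-.4,125+y/5.333-.4)
B=[atz(c,*f(*q),.085) for q in ((650,38),(785,45),(778,415),(638,415))];print("block",np.array(B)[:,:2],np.mean(B,0))
for a,b in((0,3),(1,2)): d=B[a]-B[b]; print("yaw",np.degrees(np.arctan2(d[1],d[0])),np.linalg.norm(d))
s=read_camera("scene");g=s["image"]
print("scene predict therm top",proj(s,p)," bottom at block",proj(s,[p[0],p[1],.085]))
q=atz(c,243.4,139.4,.076);print("choc predict",proj(s,q))
h=cv2.cvtColor(g,cv2.COLOR_RGB2HSV)
w=g[185:215,408:445].astype(int); m=((w.sum(2)<200)).astype(np.uint8)
n,l,st,ce=cv2.connectedComponentsWithStats(m)
for i in range(1,n):
    if st[i,4]>8: print("choc scene",st[i],ce[i]+[408,185])
A=cv2.resize(g[185:310,215:335],None,fx=4,fy=4,interpolation=cv2.INTER_CUBIC)
C=cv2.resize(g[180:225,400:450],None,fx=6,fy=6,interpolation=cv2.INTER_CUBIC)
o=np.zeros((500,780,3),np.uint8);o[:,:480]=A;o[:270,480:]=C
cv2.imwrite("pics/crop2.png",o[:,:,::-1])
```

```text
choc [  5   7  14  13 104] [242.9615 139.2981] [0.6019 0.1931 0.076 ]
therm top [ 0.5323 -0.2411  0.175 ] size px/m [-0.0006  0.0206  0.    ]
block [[ 0.6327 -0.2091]
 [ 0.6309 -0.2806]
 [ 0.4331 -0.2746]
 [ 0.4313 -0.2023]] [ 0.532  -0.2417  0.085 ]
yaw -1.927286763480963 0.20145446688359184
yaw -1.741213011233961 0.19788863224569264
scene predict therm top [264.0061 224.5184]  bottom at block [268.932  264.0818]
choc predict [426.9408 195.7937]
choc scene [  0   0  28  23 288] [422.4375 192.9549]
choc scene [ 23   7  14  23 112] [439.9107 205.0893]
choc scene [ 5 21 11  9 58] [417.     210.9655]
```

View pics/crop2.png

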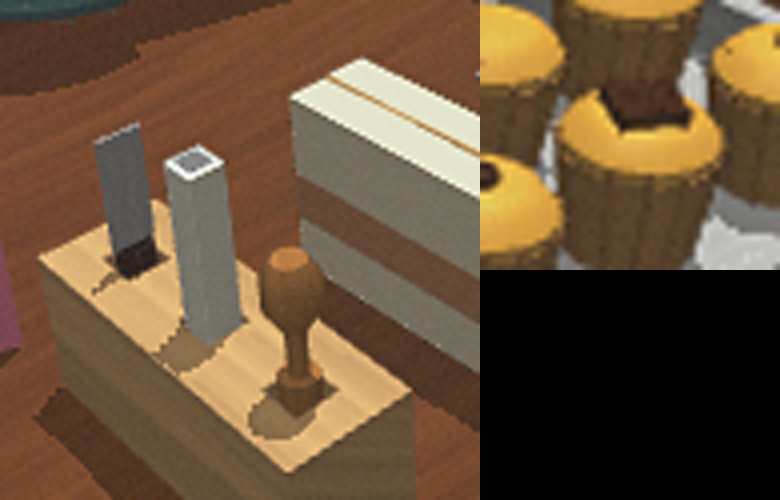

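The scene view agrees: the thermometer top is at (264,225), as predicted, and the chocolate is at about (427,197). The thermometer is therefore at (0.532,-0.241) with yaw about -1.8°, and the chocolate at about (0.602,0.193,0.076). Next I'll work out the tool-frame moves.

```bash
cat >> h.py <<'E'
from scipy.spatial.transform import Rotation as Ro
def plan(target,yaw_deg=None):
    "shift in current tool axes (m/0.05) and turn about tool axes (deg/6)"
    s=read_state();R=Ro.from_rotvec(s["tcp_rot"]);p=np.array(s["tool_pos"])
    print("pos",p,"t",s["time"],"z",R.as_matrix()[:,2],"y",R.as_matrix()[:,1],"F",s["wrist_force"],"w",s["width"],"g",s["grip_force"])
    if yaw_deg is not None:
        a=np.radians(yaw_deg)
        for sg in(1,-1):
            y=sg*np.array([-np.sin(a),np.cos(a),0]);z=np.array([0,0,-1.]);x=np.cross(y,z)
            T=Ro.from_matrix(np.c_[x,y,z]); d=(R.inv()*T).as_rotvec(degrees=True)/6
            print("turn(units)",d, "shift after turn(units)",T.inv().apply(np.array(target)-p)/.05)
    print("shift in current axes(units)",R.inv().apply(np.array(target)-p)/.05)
E
python3 - <<'E'
from h import *
np.set_printoptions(precision=3,suppress=True)
plan([.60,.19,.33],-1.8)
plan([.532,-.2415,.27],-1.8)
E
```

```text
pos [0.19  0.648 0.231] t 1.95 z [ 0.  0. -1.] y [0.282 0.959 0.   ] F [-0.184  0.425 -0.543] w 1.0021467228129275 g 0.0
turn(units) [ 0.     0.    -2.429] shift after turn(units) [-8.477 -8.891 -1.974]
turn(units) [ 0.    -0.    27.571] shift after turn(units) [ 8.477  8.891 -1.974]
shift in current axes(units) [-10.442  -6.472  -1.974]
pos [0.19  0.648 0.231] t 1.95 z [ 0.  0. -1.] y [0.282 0.959 0.   ] F [-0.184  0.425 -0.543] w 1.0021467228129275 g 0.0
turn(units) [ 0.     0.    -2.429] shift after turn(units) [ -7.389 -17.559  -0.774]
turn(units) [ 0.    -0.    27.571] shift after turn(units) [ 7.389 17.559 -0.774]
shift in current axes(units) [-11.569 -15.135  -0.774]
```

Emit:
apply_moves(fingers=[1,1,1,1,1,1,1,1,1,1,1,1], travel=[[0,0,-0.5],[0,0,-0.5],[0,0,-0.5],[0,0,-0.5],[-0.8,-0.5,0],[-0.8,-0.5,0],[-0.8,-0.5,0],[-0.8,-0.5,0],[-0.8,-0.5,0],[-0.8,-0.5,0],[-0.8,-0.5,0],[-0.8,-0.5,0]], rotation=[[0,0,-0.607],[0,0,-0.607],[0,0,-0.607],[0,0,-0.608],[0,0,0],[0,0,0],[0,0,0],[0,0,0],[0,0,0],[0,0,0],[0,0,0],[0,0,0]])

```text
time: 3.15
tool_pos: [0.5053, 0.4364, 0.3315]
tcp_rot: [0.049, 3.141, 0.001]
wrist_force: [0.3, 0.9, -0.0]
width: 1.001
grip_force: 0.0
```

Emit:
apply_moves(fingers=[1,1,1,1,1,1,1,1,1,1,1,1], travel=[[0,-0.8,0],[0,-0.8,0],[0,-0.8,0],[0,-0.8,0],[0,-0.8,0],[0,-0.8,0],[0,-0.8,0],[0,-0.8,0],[0,-0.8,0],[0,-0.8,0],[0,-0.8,0],[0,-0.8,0]], rotation=[[0,0,0],[0,0,0],[0,0,0],[0,0,0],[0,0,0],[0,0,0],[0,0,0],[0,0,0],[0,0,0],[0,0,0],[0,0,0],[0,0,0]])

```text
time: 4.35
tool_pos: [0.4884, -0.0437, 0.3316]
tcp_rot: [0.049, 3.14, -0.0]
wrist_force: [-0.1, 0.1, -0.5]
width: 1.003
grip_force: 0.0
```

Run:
```python
from h import *
np.set_printoptions(precision=3,suppress=True)
plan([.532,-.2415,.26],-1.8)
```

```text
pos [ 0.488 -0.044  0.332] t 4.35 z [ 0.001 -0.    -1.   ] y [ 0.031  1.    -0.   ] F [-0.092  0.096 -0.48 ] w 1.0031250581698614 g 0.0
turn(units) [-0.001  0.009  0.001] shift after turn(units) [-0.995 -3.927  1.432]
turn(units) [ -0.013  -0.002 -29.999] shift after turn(units) [0.995 3.927 1.432]
shift in current axes(units) [-0.993 -3.927  1.434]
```

Emit:
apply_moves(fingers=[1,1,1,1,1,1,1,1], travel=[[-0.2,-0.785,0],[-0.2,-0.785,0],[-0.2,-0.785,0],[-0.2,-0.785,0],[-0.195,-0.787,0],[0,0,0.7],[0,0,0.733],[0,0,0]], rotation=[[0,0,0],[0,0,0],[0,0,0],[0,0,0],[0,0,0],[0,0,0],[0,0,0],[0,0,0]])

```text
time: 5.15
tool_pos: [0.5287, -0.2387, 0.2533]
tcp_rot: [-0.051, -3.131, -0.008]
wrist_force: [-1.6, -0.3, -0.2]
width: 1.0
grip_force: 0.0
```

Run:
```python
from h import *
np.set_printoptions(precision=3,suppress=True)
plan([.532,-.2415,.121],-1.8)
c=read_camera("wrist")
for p in([.532,-.2415,.175],[.532,-.2415,.085]): print(proj(c,p))
o,d=ray(c,320,200);print(o,d)
im=c["image"].copy();q=proj(c,[.532,-.2415,.175]).astype(int);cv2.circle(im,tuple(int(v) for v in q),4,(255,0,0),1)
cv2.imwrite("pics/wrist1.png",im[:,:,::-1])
```

```text
pos [ 0.529 -0.239  0.253] t 5.15 z [-0.01   0.005 -1.   ] y [0.032 0.999 0.005] F [-1.603 -0.295 -0.219] w 1.000029825607114 g 0.0
turn(units) [ 0.046 -0.1   -0.009] shift after turn(units) [-0.067 -0.053  2.646]
turn(units) [-0.156 -0.073 29.99 ] shift after turn(units) [0.067 0.053 2.646]
shift in current axes(units) [-0.094 -0.066  2.644]
[314.984 213.493]
[315.898 183.661]
[ 0.445 -0.236  0.397] [ 0.322 -0.006 -0.947]
```

View pics/wrist1.png

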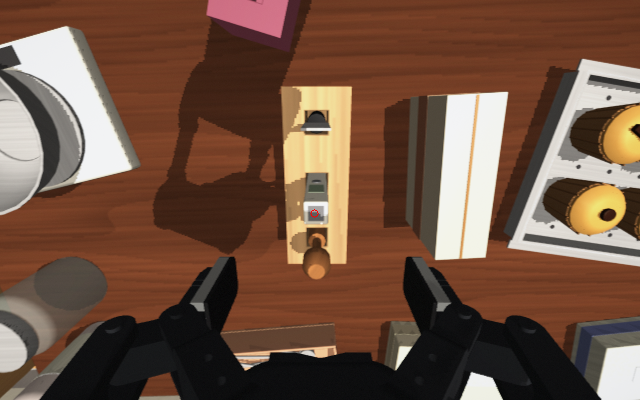

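The wrist view shows the thermometer top at (316,212), against a prediction of (315,213.5). That is within about 1 mm. I'll let the arm settle, then descend.

Emit:
apply_moves(fingers=[1,1,1], travel=[[0,0,0],[0,0,0],[0,0,0]], rotation=[[0,0,0],[0,0,0],[0,0,0]])

```text
time: 5.5
tool_pos: [0.5336, -0.2402, 0.2623]
tcp_rot: [0.048, 3.137, -0.003]
wrist_force: [0.5, -0.4, -0.2]
width: 1.003
grip_force: 0.0
```

Run:
```python
from h import *
np.set_printoptions(precision=3,suppress=True)
plan([.5315,-.2408,.121],-1.8)
```

```text
pos [ 0.534 -0.24   0.262] t 5.5 z [ 0.004 -0.002 -1.   ] y [ 0.031  1.    -0.002] F [ 0.486 -0.387 -0.176] w 1.0031907311880015 g 0.0
turn(units) [-0.017  0.037  0.005] shift after turn(units) [ 0.041 -0.013  2.826]
turn(units) [ -0.058  -0.027 -29.995] shift after turn(units) [-0.041  0.013  2.826]
shift in current axes(units) [ 0.052 -0.008  2.826]
```

Emit:
apply_moves(fingers=[1,1,1,1,1,1,1,1,1,1,1,1], travel=[[0.01,0.014,0.1],[0,0,0.2],[0,0,0.3],[0,0,0.35],[0,0,0.4],[0,0,0.4],[0,0,0.35],[0,0,0.3],[0,0,0.2],[0,0,0.12],[0,0,0.06],[0,0,0]], rotation=[[0,0,0],[0,0,0],[0,0,0],[0,0,0],[0,0,0],[0,0,0],[0,0,0],[0,0,0],[0,0,0],[0,0,0],[0,0,0],[0,0,0]])

```text
time: 6.7
tool_pos: [0.532, -0.2393, 0.1207]
tcp_rot: [0.049, 3.141, -0.0]
wrist_force: [-0.1, 0.8, -0.1]
width: 0.998
grip_force: 0.0
```

Emit:
apply_moves(fingers=[1,1,1], travel=[[0,0,0],[0,0,0],[0,0,0]], rotation=[[0,0,0],[0,0,0],[0,0,0]])

```text
time: 7.0
tool_pos: [0.5323, -0.2394, 0.1214]
tcp_rot: [0.049, 3.14, -0.001]
wrist_force: [0.2, 0.4, 1.0]
width: 0.996
grip_force: 0.0
```

Run:
```python
from h import *
np.set_printoptions(precision=3,suppress=True)
plan([.5315,-.2408,.121],-1.8)
c=read_camera("wrist");im=c["image"].copy();print(proj(c,[.5315,-.2408,.175]))
cv2.imwrite("pics/wrist2.png",im[:,:,::-1])
```

```text
pos [ 0.532 -0.239  0.121] t 7.0 z [ 0.001 -0.001 -1.   ] y [ 0.031  1.    -0.001] F [0.19  0.414 1.021] w 0.9959479398345678 g 0.0
turn(units) [-0.005  0.012  0.   ] shift after turn(units) [ 0.015 -0.028  0.008]
turn(units) [ -0.018  -0.009 -30.   ] shift after turn(units) [-0.015  0.028  0.008]
shift in current axes(units) [ 0.015 -0.028  0.008]
[313.678 331.611]
```

View pics/wrist2.png

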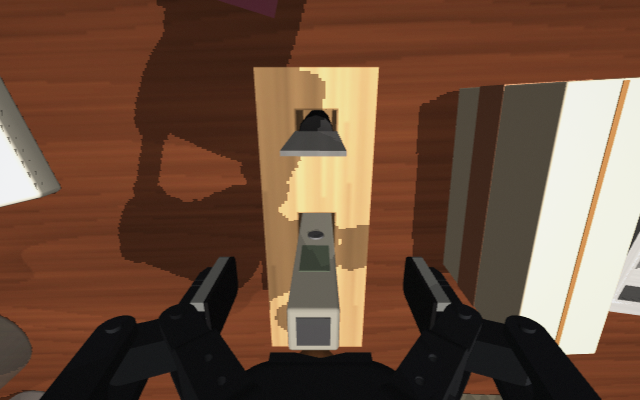

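The stick top is at (313,330), matching the estimate within 1 mm, and sits between the fingers. I'll nudge by -1.5 mm in y and close.

Emit:
apply_moves(fingers=[1,0.6,0.3,0.1,0,0,0,0,0,0], travel=[[0.015,-0.028,0],[0,0,0],[0,0,0],[0,0,0],[0,0,0],[0,0,0],[0,0,0],[0,0,0],[0,0,0],[0,0,0]], rotation=[[0,0,0],[0,0,0],[0,0,0],[0,0,0],[0,0,0],[0,0,0],[0,0,0],[0,0,0],[0,0,0],[0,0,0]], newtons=50)

```text
time: 8.05
tool_pos: [0.5311, -0.2407, 0.1207]
tcp_rot: [0.049, 3.141, -0.0]
wrist_force: [0.8, -0.4, 0.4]
width: 0.227
grip_force: 49.3
```

Emit:
apply_moves(fingers=[0,0,0,0,0,0,0,0,0,0,0,0], travel=[[0,0,-0.05],[0,0,-0.1],[0,0,-0.2],[0,0,-0.3],[0,0,-0.4],[0,0,-0.45],[0,0,-0.45],[0,0,-0.45],[0,0,-0.4],[0,0,-0.3],[0,0,-0.2],[0,0,-0.1]], rotation=[[0,0,0],[0,0,0],[0,0,0],[0,0,0],[0,0,0],[0,0,0],[0,0,0],[0,0,0],[0,0,0],[0,0,0],[0,0,0],[0,0,0]])

```text
time: 9.25
tool_pos: [0.5314, -0.2407, 0.2922]
tcp_rot: [0.049, 3.14, -0.001]
wrist_force: [0.6, -0.6, -1.5]
width: 0.231
grip_force: 49.2
```

Emit:
apply_moves(fingers=[0,0], travel=[[0,0,0],[0,0,0]], rotation=[[0,0,0],[0,0,0]])

```text
time: 9.45
tool_pos: [0.5306, -0.2403, 0.2896]
tcp_rot: [-0.049, -3.14, -0.001]
wrist_force: [0.1, 0.6, -1.0]
width: 0.226
grip_force: 49.2
```

Run:
```python
from h import *
np.set_printoptions(precision=3,suppress=True)
plan([.602,.193,.291],-1.8)
t=read_camera("top");s=read_camera("scene")
p=read_state()["tool_pos"]
for z in(-.111,.054): print(z,proj(s,[p[0],p[1],p[2]+z]),proj(t,[p[0],p[1],p[2]+z]))
A=cv2.resize(s["image"][100:300,200:330],None,fx=3,fy=3,interpolation=cv2.INTER_CUBIC)
cv2.imwrite("pics/scene2.png",A[:,:,::-1])
```

```text
pos [ 0.531 -0.24   0.29 ] t 9.45 z [-0.002  0.001 -1.   ] y [0.031 1.    0.001] F [ 0.14   0.624 -0.99 ] w 0.22608595697355482 g 49.22112822532654
turn(units) [ 0.007 -0.015 -0.   ] shift after turn(units) [-1.155  8.707 -0.028]
turn(units) [-0.024 -0.011 30.   ] shift after turn(units) [ 1.155 -8.707 -0.028]
shift in current axes(units) [-1.155  8.707 -0.023]
-0.111 [263.527 222.393] [405.484 158.888]
0.054 [252.345 132.833] [423.076 139.308]
```

View pics/scene2.png

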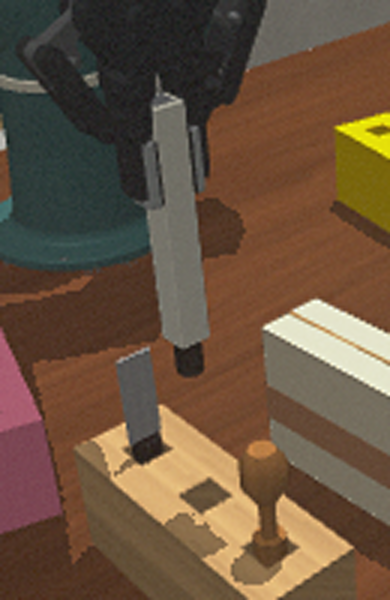

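The thermometer hangs upright in the grip. Its lens is at about (263,224) in the scene view, as predicted, so z is about 0.18. That is well above the carton, so I'll carry it across.

Emit:
apply_moves(fingers=[0,0,0,0,0,0,0,0,0,0,0,0], travel=[[-0.013,0.1,0],[-0.027,0.2,0],[-0.04,0.3,0],[-0.053,0.4,0],[-0.066,0.5,0],[-0.066,0.5,0],[-0.066,0.5,0],[-0.066,0.5,0],[-0.066,0.5,0],[-0.066,0.5,0],[-0.066,0.5,0],[-0.066,0.5,0]], rotation=[[0,0,0],[0,0,0],[0,0,0],[0,0,0],[0,0,0],[0,0,0],[0,0,0],[0,0,0],[0,0,0],[0,0,0],[0,0,0],[0,0,0]])

```text
time: 10.75
tool_pos: [0.5717, 0.0107, 0.2907]
tcp_rot: [0.048, 3.141, 0.001]
wrist_force: [-0.4, -0.1, -0.1]
width: 0.224
grip_force: 49.2
```

Emit:
apply_moves(fingers=[0,0,0,0,0,0,0,0,0,0,0,0], travel=[[-0.066,0.5,0],[-0.066,0.5,0],[-0.066,0.5,0],[-0.06,0.45,0],[-0.053,0.4,0],[-0.046,0.35,0],[-0.04,0.3,0],[-0.033,0.25,0],[-0.027,0.2,0],[-0.017,0.13,0],[-0.011,0.08,0],[-0.009,0.05,0]], rotation=[[0,0,0],[0,0,0],[0,0,0],[0,0,0],[0,0,0],[0,0,0],[0,0,0],[0,0,0],[0,0,0],[0,0,0],[0,0,0],[0,0,0]])

```text
time: 11.95
tool_pos: [0.6025, 0.1928, 0.2906]
tcp_rot: [-0.05, -3.141, 0.0]
wrist_force: [-0.2, 0.1, -0.2]
width: 0.229
grip_force: 49.2
```

Emit:
apply_moves(fingers=[0,0,0], travel=[[0,0,0.3],[0,0,0.2],[0,0,0]], rotation=[[0,0,0],[0,0,0],[0,0,0]])

```text
time: 12.25
tool_pos: [0.6007, 0.1919, 0.2621]
tcp_rot: [-0.05, -3.136, 0.003]
wrist_force: [0.1, -0.5, -1.2]
width: 0.228
grip_force: 49.3
```

Run:
```python
from h import *
np.set_printoptions(precision=3,suppress=True)
plan([.602,.193,.202],-1.8)
s=read_camera("scene");w=read_camera("wrist")
p=np.array(read_state()["tool_pos"]);L=p-[0,0,.111]
for n,c in(("s",s),("w",w)): print(n,"lens",proj(c,L),"snout top",proj(c,L+[0,0,.022]),"choc",proj(c,[.602,.193,.076]))
A=cv2.resize(s["image"][120:230,370:470],None,fx=4,fy=4,interpolation=cv2.INTER_CUBIC)
W=cv2.resize(w["image"],(390,244)) if 0 else cv2.resize(w["image"][100:400,220:420],None,fx=1.9,fy=1.9)
o=np.zeros((570,780,3),np.uint8);o[:440,:400]=A;o[:,400:]=W[:570,:380]
cv2.imwrite("pics/hover1.png",o[:,:,::-1])
```

```text
pos [0.601 0.192 0.262] t 12.25 z [-0.005 -0.002 -1.   ] y [ 0.032  0.999 -0.002] F [ 0.055 -0.539 -1.214] w 0.2284925459418928 g 49.255093932151794
turn(units) [-0.017 -0.051 -0.006] shift after turn(units) [-0.025  0.022  1.202]
turn(units) [-0.08   0.027 29.994] shift after turn(units) [ 0.025 -0.022  1.202]
shift in current axes(units) [-0.031  0.024  1.202]
s lens [431.131 167.274] snout top [432.341 158.701] choc [427.309 195.674]
w lens [319.308 197.199] snout top [319.221 205.566] choc [320.084 176.022]
```

View pics/hover1.png

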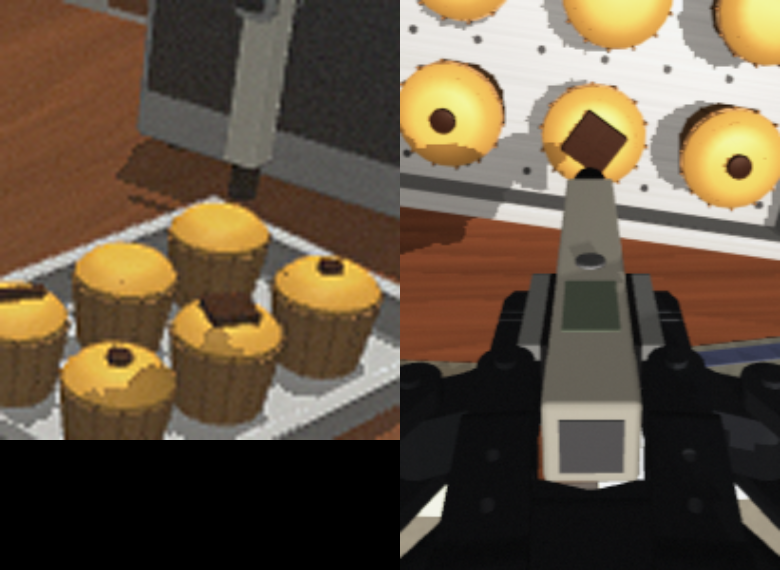

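In the scene view the lens is at (430,169), as predicted, directly above the square muffin. In the wrist view the chocolate is centred at about (322,175), suggesting about 1.5 mm more +y. I'll descend gently with that correction and re-check.

Emit:
apply_moves(fingers=[0,0,0,0,0,0,0,0,0,0,0,0], travel=[[0,0.03,0.05],[0,0,0.1],[0,0,0.15],[0,0,0.2],[0,0,0.2],[0,0,0.15],[0,0,0.1],[0,0,0.08],[0,0,0.05],[0,0,0.02],[0,0,0],[0,0,0]], rotation=[[0,0,0],[0,0,0],[0,0,0],[0,0,0],[0,0,0],[0,0,0],[0,0,0],[0,0,0],[0,0,0],[0,0,0],[0,0,0],[0,0,0]])

```text
time: 13.55
tool_pos: [0.6028, 0.1945, 0.2111]
tcp_rot: [0.049, 3.141, 0.0]
wrist_force: [-0.0, -0.2, -0.6]
width: 0.228
grip_force: 49.3
```

Run:
```python
from h import *
np.set_printoptions(precision=3,suppress=True)
plan([.602,.1945,.202],-1.8)
s=read_camera("scene");w=read_camera("wrist")
p=np.array(read_state()["tool_pos"]);L=p-[0,0,.111]
for n,c in(("s",s),("w",w)): print(n,"lens",proj(c,L),"snout top",proj(c,L+[0,0,.022]),"choc",proj(c,[.602,.1945,.076]))
a=proj(w,[.602,.1945,.076]);b=proj(w,[.602,.2045,.076]);print("10mm y px",b-a)
k=proj(w,[.612,.1945,.076]);print("10mm x px",k-a)
A=cv2.resize(s["image"][150:230,395:460],None,fx=6,fy=6,interpolation=cv2.INTER_CUBIC)
W=cv2.resize(w["image"][125:245,270:370],None,fx=4,fy=4,interpolation=cv2.INTER_CUBIC)
o=np.zeros((480,790,3),np.uint8);o[:480,:390]=A;o[:,390:]=W
cv2.imwrite("pics/hover2.png",o[:,:,::-1])
```

```text
pos [0.603 0.194 0.211] t 13.55 z [ 0.001  0.    -1.   ] y [0.031 1.    0.   ] F [-0.048 -0.151 -0.563] w 0.2276712073064711 g 49.254199862480164
turn(units) [0.002 0.007 0.   ] shift after turn(units) [0.015 0.    0.182]
turn(units) [ -0.01    0.003 -30.   ] shift after turn(units) [-0.015 -0.     0.182]
shift in current axes(units) [0.015 0.    0.182]
s lens [429.132 186.965] snout top [430.278 178.91 ] choc [427.643 195.449]
w lens [318.867 195.706] snout top [318.782 204.035] choc [318.96  187.202]
10mm y px [10.116 -0.31 ]
10mm x px [0.33  9.575]
```

View pics/hover2.png

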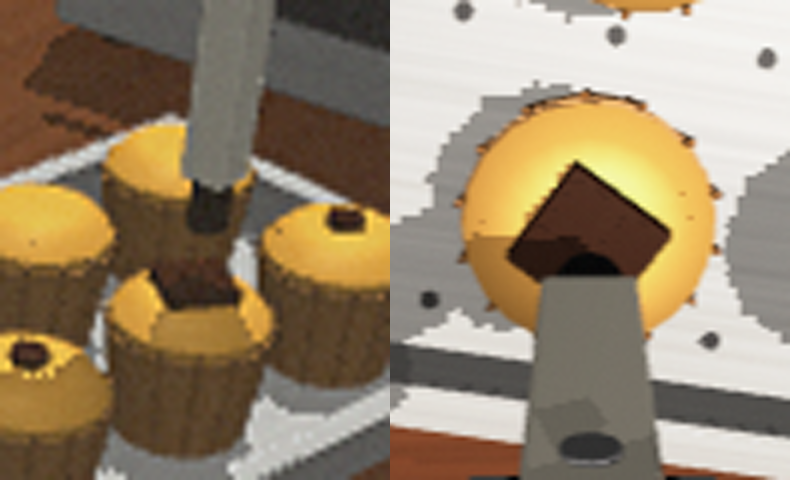

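In the wrist view the chocolate centre and the snout share a column (about 319.4). The chocolate row implies x of about 0.601. Last adjustment: -1.8 mm in x and 9 mm down, which leaves a 15 mm gap.

Emit:
apply_moves(fingers=[0,0,0,0,0,0,0,0,0,0,0,0], travel=[[0.01,0,0.02],[0.015,0,0.04],[0.01,0,0.05],[0,0,0.04],[0,0,0.02],[0,0,0.01],[0,0,0],[0,0,0],[0,0,0],[0,0,0],[0,0,0],[0,0,0]], rotation=[[0,0,0],[0,0,0],[0,0,0],[0,0,0],[0,0,0],[0,0,0],[0,0,0],[0,0,0],[0,0,0],[0,0,0],[0,0,0],[0,0,0]])

```text
time: 14.85
tool_pos: [0.6008, 0.1945, 0.2017]
tcp_rot: [0.049, 3.141, 0.0]
wrist_force: [0.6, 0.1, -1.2]
width: 0.224
grip_force: 49.3
```

Run:
```python
from h import *
np.set_printoptions(precision=4,suppress=True)
plan([.601,.1945,.202],-1.8)
s=read_camera("scene");L=np.array(read_state()["tool_pos"])-[0,0,.111]
print(proj(s,L),proj(s,[.601,.1945,.076]))
A=cv2.resize(s["image"][160:220,400:460],None,fx=9,fy=9,interpolation=cv2.INTER_CUBIC)
cv2.imwrite("pics/hover3.png",A[:,:,::-1])
```

```text
pos [0.6008 0.1945 0.2017] t 14.85 z [ 0.0001  0.     -1.    ] y [0.0314 0.9995 0.    ] F [ 0.5933  0.0726 -1.2396] w 0.22424225155832236 g 49.252774715423584
turn(units) [0.0004 0.0009 0.0001] shift after turn(units) [-0.0046  0.0006 -0.0061]
turn(units) [ -0.0014   0.0006 -29.9999] shift after turn(units) [ 0.0046 -0.0006 -0.0061]
shift in current axes(units) [-0.0046  0.0006 -0.0061]
[427.9307 190.0848] [427.2871 195.309 ]
```

View pics/hover3.png

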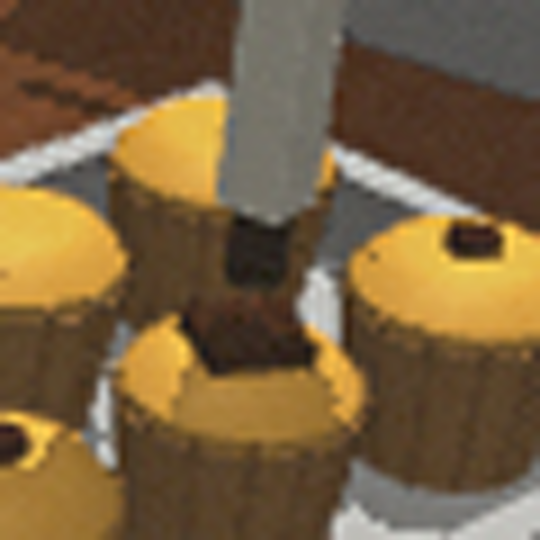

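The lens (bottom edge at about row 191.7) hovers clear of the chocolate, whose top face centre is at about (427,196). The gap is about 15 mm, the stick is upright and the arm is still. Handing in.

```bash
python3 -c "
from workcell import *
print(finish_job())"
```

```text
the job is handed in; nothing more can be done
None
```

I handed the job in with the thermometer held still and upright, lens down and centred over the square chocolate with a gap of about 15 mm, estimated from the camera images and arm pose. Nothing looked touched or moved in the views I took, but the hand-in returned no verdict.

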